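# Unstack the glazed relief tiles onto their display bases

### The job

Take the stack of four glazed tiles apart from the top down and set each on the wooden display base whose felt inlay matches its colour and shape: first yellow, then blue, then terracotta, then green. Each tile must lie flat, centred over its inlay and lined up with it; set them down, do not drop them. Leave the unfinished white plaque where it lies.

Things in the scene. Friction and masses are not known exactly. Their poses are not given: they have to be found in the camera images.
- tile_yellow: Yellow round tile, thick glazed ceramic with pale marks on top, round, 36 mm in diameter, 22 mm thick, about 60 g, loose; at the start the top of the one stack of four tiles, which lie roughly centred and roughly the same way round on one another. Origin: centre of the underside; z up through the thickness.
- tile_blue: Blue square tile, thick glazed ceramic with pale marks on top, 48 x 48 mm square, 22 mm thick, about 110 g, loose; at the start the third up in the one stack of four tiles, which lie roughly centred and roughly the same way round on one another. Origin: centre of the underside; z up through the thickness.
- tile_terra: Terracotta (orange-brown) short oblong tile, thick glazed ceramic with pale marks on top, oblong, 96 mm along its x, 56 mm along its y, 22 mm thick, about 240 g, loose; at the start the second up in the one stack of four tiles, which lie roughly centred and roughly the same way round on one another. Origin: centre of the underside; z up through the thickness.
- tile_green: Green long oblong tile, thick glazed ceramic with pale marks on top, oblong, 124 mm along its x, 66 mm along its y, 22 mm thick, about 360 g, loose; at the start the bottom of the one stack of four tiles, which lie roughly centred and roughly the same way round on one another. Origin: centre of the underside; z up through the thickness.
- base_yellow: Display base of pale wood, fixed to the table, 12 mm high: round base, 80 mm in diameter, with a round yellow felt inlay 48 mm in diameter, flush in the middle of its flat top. Its place is shuffled. Origin: centre of the underside (on the table); z up.
- base_blue: Display base of pale wood, fixed to the table, 12 mm high: base 88 x 88 mm with a blue felt inlay 60 x 60 mm, flush in the middle of its flat top. Its place is shuffled. Origin: centre of the underside (on the table); z up.
- base_terra: Display base of pale wood, fixed to the table, 12 mm high: base 124 mm (x) by 84 mm (y) with a terracotta felt inlay 108 x 68 mm, flush in the middle of its flat top. Its place is shuffled. Origin: centre of the underside (on the table); z up.
- base_green: Display base of pale wood, fixed to the table, 12 mm high: base 150 mm (x) by 90 mm (y) with a green felt inlay 136 x 78 mm, flush in the middle of its flat top. Its place is shuffled. Origin: centre of the underside (on the table); z up.
- plaque_white: Unfinished white plaster plaque, 108 mm (x) by 88 mm (y), 14 mm thick, lying loose on the table among the bases; not to be disturbed. Origin: centre of the underside.
Things that resemble listed ones, but are neither listed nor needed, are in the scene too. Leave any black or purple look-alike of the tile_green alone.

How it is judged (in metres and radians):
On the way, in this order (a step that is already met when the one before it is completed fails the run):
1. the yellow round tile lies on its own base, let go (horizontal distance between tile_yellow and base_yellow below 0.012 m and z of tile_yellow in the frame of base_yellow between 0.008 and 0.016 m and angle between tile_yellow's own z axis and vertical below 0.1 rad and contact force between the fingers and tile_yellow below 0.2 N and linear speed of tile_yellow below 0.02 m/s and angular speed of tile_yellow below 0.2 rad/s), for 0.2 s.
2. the blue square tile lies on its own base, let go (horizontal distance between tile_blue and base_blue below 0.012 m and z of tile_blue in the frame of base_blue between 0.008 and 0.016 m and angle between tile_blue's own z axis and vertical below 0.1 rad and (angle between the x axis of tile_blue and the x axis of base_blue, either way round below 0.22 rad or angle between the x axis of tile_blue and the y axis of base_blue, either way round below 0.22 rad) and contact force between the fingers and tile_blue below 0.2 N and linear speed of tile_blue below 0.02 m/s and angular speed of tile_blue below 0.2 rad/s), for 0.2 s.
3. the terracotta (orange-brown) short oblong tile lies on its own base, let go (horizontal distance between tile_terra and base_terra below 0.012 m and z of tile_terra in the frame of base_terra between 0.008 and 0.016 m and angle between tile_terra's own z axis and vertical below 0.1 rad and angle between the x axis of tile_terra and the x axis of base_terra, either way round below 0.22 rad and contact force between the fingers and tile_terra below 0.2 N and linear speed of tile_terra below 0.02 m/s and angular speed of tile_terra below 0.2 rad/s), for 0.2 s.
4. the green long oblong tile lies on its own base, let go (horizontal distance between tile_green and base_green below 0.012 m and z of tile_green in the frame of base_green between 0.008 and 0.016 m and angle between tile_green's own z axis and vertical below 0.1 rad and angle between the x axis of tile_green and the x axis of base_green, either way round below 0.22 rad and contact force between the fingers and tile_green below 0.2 N and linear speed of tile_green below 0.02 m/s and angular speed of tile_green below 0.2 rad/s), for 0.2 s.
At the end, for the whole second after the job is handed in: Each tile lies flat on the base of its colour: centre within 12 mm of the base's, sides within 0.22 rad of the inlay's (either way round; the square by quarter turns, the round at will), let go and at rest; the white plaque is within 20 mm of where it began (all of step 1 and all of step 2 and all of step 3 and all of step 4 and distance of plaque_white from where it was at the start of the episode below 0.02 m); the robot touches nothing.
It fails at once if the yellow round tile is dropped or flung: faster than 0.6 m/s with its underside less than 30 mm above the table (a free fall of about 20 mm onto a base) (height (world z) of tile_yellow below 0.03 m and linear speed of tile_yellow above 0.6 m/s).
It fails at once if the blue square tile is dropped or flung: faster than 0.6 m/s with its underside less than 30 mm above the table (a free fall of about 20 mm onto a base) (height (world z) of tile_blue below 0.03 m and linear speed of tile_blue above 0.6 m/s).
It fails at once if the terracotta (orange-brown) short oblong tile is dropped or flung: faster than 0.6 m/s with its underside less than 30 mm above the table (a free fall of about 20 mm onto a base) (height (world z) of tile_terra below 0.03 m and linear speed of tile_terra above 0.6 m/s).
It fails at once if the green long oblong tile is dropped or flung: faster than 0.6 m/s with its underside less than 30 mm above the table (a free fall of about 20 mm onto a base) (height (world z) of tile_green below 0.03 m and linear speed of tile_green above 0.6 m/s).
It fails at once if the white plaque is shifted by more than 20 mm (distance of plaque_white from where it was at the start of the episode above 0.02 m).
It also fails if it takes over 118 s, if anything falls off the work surface, if the arm or the gripper's body presses on something with over 40 N, if the wrist force passes 120 N, or if a joint passes its speed limit or range.

### The arm

A 6-joint arm with a two-finger parallel gripper is mounted at the origin on the work surface. World frame = base frame: x ahead of the robot, y to its left, z up, the work surface at z = 0. Lengths are in mm, angles in rad, forces in N, time in s.
With the tool pointing down it reaches from about 425 to 950 mm from the base axis. Payload 14.7 kg.
Tool frame: the origin (TCP) lies between the finger pads; the fingertips stand 11 mm ahead of it and the grasp point (between the pads) lies 8 mm behind it; z points along the fingers, y is the line along which they close (so a half turn about z gives the same grasp; the last joint's range is limited). The gripper opens to 85 mm and grips with 20 to 120 N. Pads are 22 mm wide; open, the fingers measure 114 mm over their backs; the gripper's body (76 mm by 85 mm) begins 54 mm behind the grasp point. The pads swing forward as they close: fully open they stand 13 mm farther back than shut.
Start: joints at [1.251, 0.48, 1.596, -0, 1.065, -0.047], TCP at [175.104, 625.964, 242.297] pointing down, gripper open.
Joint ranges: [-2.75, 2.75], [-0.82, 2.05], [0.23, 2.67], [-1.56, 4.7], [0.09, 2.69], [-2.92, 2.92]. Speed limits (rad/s): [1.89, 1.89, 2.39, 3.01, 3.01, 3.01].

### API

Orientations are given as a rotation vector (axis times angle).
In Python, from station import env gives the robot as it stands.
- The arm moves only by the tool move_arm, never from a script. Its argument "increments" is a list of rows, each an object with "delta_pos": the shift along the tool's x, y, z in m, a list of three; "dr": the turn, a rotation vector about the tool's x, y, z in rad, a list of three; "grip": the closure in counts, from 0 (fully open) to 255 (shut). In form: [{"delta_pos": [tx, ty, tz], "dr": [ax, ay, az], "grip": grip}, ...]. A call has 1 to 10 rows; each row is the pose to reach, as a shift and turn from the pose commanded when the call began, along the tool's axes at that moment; what a row does not reach only later rows make up. A row lasts 1/10 s, in which the tool goes at most 50 mm and 8.59 degrees, less where a joint would pass 70% of its speed; a pose out of reach is approached as far as the arm can. A call with a gripper value outside its range is refused whole. The fingers move at their own pace and stop on an object; "grip_force" is the grip in N (left out, the last holds). Time passes only in rows, so rows that repeat a pose let the fingers close. It gives the time, the measured TCP pose, the force, the opening and the grip force at its end, in the units of the state.
- env.sense(): the state, without advancing time (a new reading comes with each control period).
- env.snapshot(name): name is "scene" or "top"; returns the picture (420x560x3 uint8, red, green, blue); there is no depth.
- env.camera_info(name): a dict with "vertical_fov" (degrees; the focal length in pixels is half the picture's height over the tangent of half this angle, whatever the lens; pixels are square), "cx", "cy" (the principal point, pixels), "dist_coeffs" ([k1, k2, p1, p2, k3] as OpenCV has them; the pictures are not rectified), "rvec" (rotation vector, rad) and "tvec" (3), from world to camera coordinates, as OpenCV has them. Camera axes: x right, y down, z forward; pixel columns grow to the right and rows downward; lengths in mm; the calibration is good to about 2 mm. A picture is of the moment at which its call begins. camera_info takes no time and is no camera call.
- env.hand_in(): hands the job in; it is judged then, once.
The state is a dict: "t": time; "joints": joint angles; "joint_vel": joint speeds; "joint_torque": joint torques, N m; "eef_pos": TCP position; "orientation": TCP orientation; "contact_force": force on the tool from outside, world axes, zero at the start; "moment": the same for the moment, N m; "finger_gap": finger opening in mm; "finger_force": force on a finger pad.
Only numpy, scipy, OpenCV 4.12 (cv2) and the standard library are available. Lean on these libraries where they do the work, as an engineer would, in place of code of your own. Each camera call takes 0.05 s, during which the arm holds its last target. There are 200 camera calls.

## Working session

There is one attempt and no reset: what is moved stays moved. The work goes in short steps, Python scripts to look and compute and a tool call to move; the robot and the scene stay as the last step left them, time stands still between calls to the robot, and variables do not carry over. Pictures are saved under pics/ and viewed, at most 14 in all, crops included, and the job is handed in when it is done.

Besides the shell and the picture viewer there is one more tool, called after "Call:" as name([rows], argument=value, ...), one row to a line, values as JSON. move_arm: Moves the arm, as the interface text tells. Its arguments: {"type":"object","properties":{"increments":{"type":"array","items":{"type":"object","properties":{"delta_pos":{"type":"array","items":{"type":"number"}},"dr":{"type":"array","items":{"type":"number"}},"grip":{"type":"number"}}}},"grip_force":{"type":"number"}},"required":["increments"]}

```bash
mkdir -p pics; python3 - <<'E'
from station import env
import cv2
for n in("scene","top"):
    im=env.snapshot(n); cv2.imwrite(f"pics/{n}0.png",im[:,:,::-1]); print(env.camera_info(n))
print(env.sense())
E
```

```text
{'vertical_fov': 47.674107240723615, 'cx': 279.87165832463126, 'cy': 212.86147289673613, 'dist_coeffs': array([-0.01763119,  0.        ,  0.        ,  0.        ,  0.        ]), 'rvec': array([ 2.0948872 ,  1.00654868, -0.43259904]), 'tvec': array([-420.3665122 , -177.23908616, 1373.68669219])}
{'vertical_fov': 44.354365354058416, 'cx': 284.62438558361896, 'cy': 211.55103452203215, 'dist_coeffs': array([-0.12528086,  0.        ,  0.        ,  0.        ,  0.        ]), 'rvec': array([ 2.10188578, -2.16575881,  0.18990004]), 'tvec': array([  99.91796066,  529.77624674, 1269.12677916])}
{'t': 0.1, 'joints': array([ 1.25142213e+00,  4.80770276e-01,  1.59681561e+00, -3.58572867e-05,
        1.06508210e+00, -4.65903000e-02]), 'joint_vel': array([ 3.63562812e-05, -1.18054035e-03, -3.51391958e-03, -6.11131513e-04,
        1.06649926e-04, -1.02051835e-03]), 'joint_torque': array([ 5.30736324e-04, -9.52252078e+01, -4.31044185e+01, -1.88258773e-04,
        5.13448802e-03,  1.28375614e-04]), 'eef_pos': array([174.99186917, 625.6331414 , 241.73403634]), 'orientation': array([-4.27111143e-01, -3.11225674e+00,  1.66980922e-03]), 'contact_force': array([ 0.34770203, -0.11924487,  0.07393178]), 'moment': array([ 0.00244538, -0.03412301,  0.04175258]), 'finger_force': 0.0, 'finger_gap': 85.63254389589001}
```

View pics/top0.png

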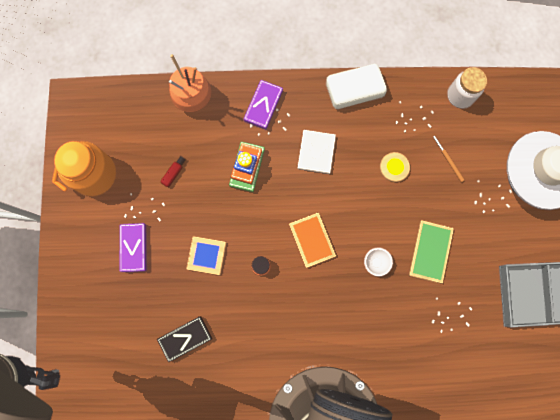

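View pics/scene0.png

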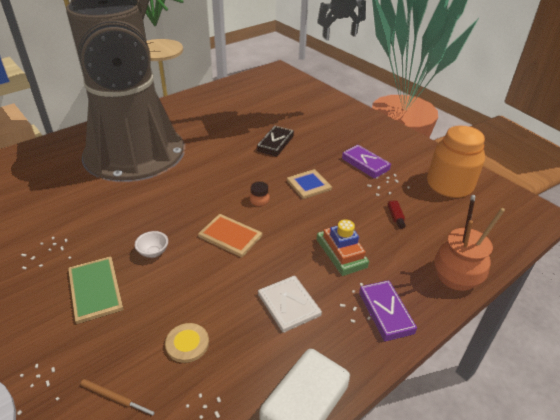

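The top view shows the stack at (246,165). The bases are yellow (395,167), blue (206,256), terracotta (312,240) and green (432,252), and the plaque is at (317,152). There are purple look-alikes at (263,104) and (132,247) and a black one at (184,339). None of them is a four-tile stack with yellow on top, so (246,165) is the one meant. I'll confirm it with a crop and measure.

```bash
cat > h.py <<'E'
from station import env
import cv2, numpy as np
from scipy.spatial.transform import Rotation as R
HUE={'yellow':(24,34),'blue':(108,128),'terra':(5,17),'green':(45,80)}
def plane(n,px,z):
    c=env.camera_info(n); f=210/np.tan(np.radians(c['vertical_fov']/2))
    K=np.array([[f,0,c['cx']],[0,f,c['cy']],[0,0,1]])
    u=cv2.undistortPoints(np.float64(px).reshape(-1,1,2),K,np.float64(c['dist_coeffs'])).reshape(-1,2)
    M=R.from_rotvec(c['rvec']).as_matrix(); o=-M.T@c['tvec']
    d=np.c_[u,np.ones(len(u))]@M
    return (o+d*((z-o[2])/d[:,2])[:,None])[:,:2]
def blobs(im,col,z,n='top',amin=80,smin=120):
    "centre, (length,width), angle of the long side, area, pixel centre"
    h=cv2.cvtColor(im,cv2.COLOR_RGB2HSV); lo,hi=HUE[col]
    m=cv2.inRange(h,(lo,smin,90),(hi,255,255)); out=[]
    for c in cv2.findContours(m,cv2.RETR_EXTERNAL,cv2.CHAIN_APPROX_NONE)[0]:
        if cv2.contourArea(c)<amin: continue
        (x,y),(w,l),a=cv2.minAreaRect(np.float32(plane(n,c,z)))
        if w>l: w,l,a=l,w,a+90
        out.append((np.round([x,y],1),np.round([l,w],1),round((a+90)%180,1),cv2.contourArea(c),c.reshape(-1,2).mean(0).round()))
    return out
def go(x,y,z,yaw=None):
    "tool-frame shift (m) and turn about tool z to TCP x,y,z with the closing line (tool y) at yaw deg"
    s=env.sense(); r=R.from_rotvec(s['orientation']); 
    print('t',round(s['t'],2),'tcp',s['eef_pos'].round(1),'gap',round(s['finger_gap'],1),'j6',s['joints'][5].round(2))
    M=r.as_matrix(); cur=np.degrees(np.arctan2(M[1,1],M[0,1]))
    print('delta',(r.inv().apply(np.array([x,y,z])-s['eef_pos'])/1000).round(4),'closing at',cur.round(1))
    if yaw is not None:
        d=(yaw-cur+90)%180-90; Y=np.radians(yaw if True else 0)
        ty=np.array([np.cos(np.radians(cur+d)),np.sin(np.radians(cur+d)),0]); tz=np.array([0,0,-1.])
        T=R.from_matrix(np.c_[np.cross(ty,tz),ty,tz]); print('dr',(r.inv()*T).as_rotvec().round(4))
E
python3 - <<'E'
from h import *
im=env.snapshot('top')
for c in HUE:
    for b in blobs(im,c,12,amin=150): print(c,*b)
print('tile y',[b for b in blobs(im,'yellow',77) if b[4][0]<300])
a=cv2.resize(im[125:205,195:301],None,fx=6,fy=6,interpolation=cv2.INTER_CUBIC)
cv2.imwrite('pics/crop1.png',a[:,:,::-1])
E
```

```text
yellow [ 652.8 -216.2] [47.8 47.3] 132.6 235.5 [395. 166.]
yellow [714.6 677.3] [60.3 59.7] 87.7 261.5 [ 65. 156.]
blue [430.8 291.4] [56.5 56.5] 78.7 429.0 [206. 255.]
terra [465.1  13.9] [1465.7  971.4] 89.0 164382.0 [329. 229.]
tile y [(array([694.7, 648.8]), array([57.4, 56.7]), 87.7, 261.5, array([ 65., 156.]))]
```

View pics/crop1.png

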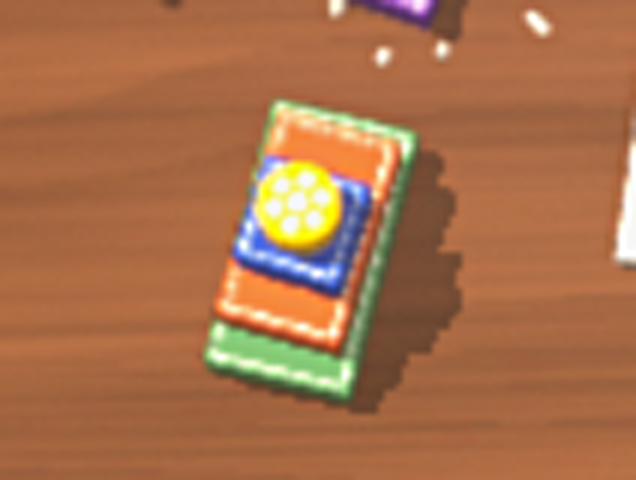

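The crop confirms the stack at about (245,165), with yellow on blue on terracotta on green. I'll tighten the masks and work out the first moves.

```bash
python3 - <<'E'
s=open('h.py').read()
s=s.replace("smin=120):","smin=120,vmin=90):").replace("(lo,smin,90)","(lo,smin,vmin)")
open('h.py','w').write(s)
E
python3 - <<'E'
from h import *
im=env.snapshot('top')
print('px',[cv2.cvtColor(im,cv2.COLOR_RGB2HSV)[y,x] for x,y in((312,240),(432,252),(330,229),(245,135))])
for c,k in(('terra',dict(vmin=200,smin=150)),('green',dict(smin=60))):
    for b in blobs(im,c,12,**k): print(c,*b)
for b in blobs(im,'yellow',77,amin=50,smin=90): print('tile y',*b)
for b in blobs(im,'blue',55,amin=50,smin=90): print('blue',*b)
for b in blobs(im,'green',11,amin=50,smin=60): print('green',*b)
print(plane('top',[[244.6,159.2]],77))
x,y=plane('top',[[244.6,159.2]],77)[0]
go(x,y,180)
E
```

```text
px [array([ 13, 189, 246], dtype=uint8), array([ 56, 107, 201], dtype=uint8), array([ 11, 159, 168], dtype=uint8), array([ 11, 154, 174], dtype=uint8)]
terra [463.1  14.7] [106.9  67.1] 19.4 994.0 [312. 239.]
terra [ 653. -374.] [96.   9.3] 27.9 85.5 [453. 165.]
terra [686.2 662.5] [147.8 108.1] 163.6 1258.5 [ 71. 167.]
terra [871.4 367.5] [87.9 37.4] 42.6 216.5 [179.  96.]
terra [905.4 351.9] [92.3 29.9] 43.6 204.5 [184.  84.]
green [ 422.1 -297.2] [133.1  75.2] 164.0 1352.0 [431. 251.]
green [663.6 181.6] [124.5  66. ] 164.5 159.0 [251. 174.]
tile y [411.6 284.5] [80.  53.5] 77.4 135.5 [203. 264.]
tile y [458.  274.6] [78.2 14. ] 76.8 105.5 [209. 241.]
tile y [ 636.9 -194.1] [68.8 59.3] 176.2 356.0 [392. 166.]
tile y [666.9 183.3] [34.3 30.6] 179.0 123.0 [244. 158.]
tile y [694.5 649.9] [57.8 57.1] 2.8 259.5 [ 65. 156.]
blue [426.7 284.8] [55.9 55.4] 168.4 449.5 [206. 255.]
blue [663.1 182. ] [47.8 47.7] 69.4 100.0 [247. 165.]
green [ 422.2 -297.5] [133.2  75.3] 164.0 1352.0 [431. 251.]
green [663.9 181.6] [124.6  66.1] 164.5 159.0 [251. 174.]
[[664.95096165 181.79618272]]
t 0.2 tcp [175.  625.7 241.9] gap 85.4 j6 -0.05
delta [-0.5914 -0.2955  0.0621] closing at 74.4
```

Yellow tile is at (666,182), base at (652.8,-216.2). The tool's closing line (74.4°) already suits the stack, whose long side is at 164.5°.

Call:
move_arm([
  {"delta_pos": [-0.05,-0.025,0],"dr": [0,0,0],"grip": 0},
  {"delta_pos": [-0.592,-0.296,0.06],"dr": [0,0,0],"grip": 0},
  {"delta_pos": [-0.592,-0.296,0.06],"dr": [0,0,0],"grip": 0},
  {"delta_pos": [-0.592,-0.296,0.06],"dr": [0,0,0],"grip": 0},
  {"delta_pos": [-0.592,-0.296,0.06],"dr": [0,0,0],"grip": 0},
  {"delta_pos": [-0.592,-0.296,0.06],"dr": [0,0,0],"grip": 0},
  {"delta_pos": [-0.592,-0.296,0.06],"dr": [0,0,0],"grip": 0},
  {"delta_pos": [-0.592,-0.296,0.06],"dr": [0,0,0],"grip": 0},
  {"delta_pos": [-0.592,-0.296,0.06],"dr": [0,0,0],"grip": 0},
  {"delta_pos": [-0.592,-0.296,0.06],"dr": [0,0,0],"grip": 0},
], grip_force=30)

```text
t: 1.2
eef_pos: [545.2, 289.9, 198.2]
orientation: [0.427, 3.112, 0.0]
contact_force: [0.2, -0.4, 0.3]
finger_gap: 85.9
finger_force: 0.0
```

```bash
python3 -c "
from h import *
go(666,182.3,120,74.5)"
```

```text
t 1.2 tcp [545.2 289.9 198.2] gap 85.9 j6 -0.86
delta [-0.1453 -0.0711  0.0782] closing at 74.4
dr [ 0.0001  0.     -0.0024]
```

Call:
move_arm([
  {"delta_pos": [-0.145,-0.071,0.078],"grip": 0},
  {"delta_pos": [-0.145,-0.071,0.078],"grip": 0},
  {"delta_pos": [-0.145,-0.071,0.078],"grip": 0},
  {"delta_pos": [-0.145,-0.071,0.078],"grip": 0},
  {"delta_pos": [-0.145,-0.071,0.078],"grip": 0},
  {"delta_pos": [-0.145,-0.071,0.078],"grip": 0},
])

```text
validation failed for argument at $.in...
```

```bash
python3 -c "
from h import *
go(666,182.3,80,74.5)"
```

```text
t 1.2 tcp [545.2 289.9 198.2] gap 85.9 j6 -0.86
delta [-0.1453 -0.0711  0.1182] closing at 74.4
dr [ 0.0001  0.     -0.0024]
```

`dr` is required in every row.

Call:
move_arm([
  {"delta_pos": [-0.145,-0.071,0.078],"dr": [0,0,0],"grip": 0},
  {"delta_pos": [-0.145,-0.071,0.078],"dr": [0,0,0],"grip": 0},
  {"delta_pos": [-0.145,-0.071,0.078],"dr": [0,0,0],"grip": 0},
  {"delta_pos": [-0.145,-0.071,0.078],"dr": [0,0,0],"grip": 0},
  {"delta_pos": [-0.145,-0.071,0.078],"dr": [0,0,0],"grip": 0},
  {"delta_pos": [-0.145,-0.071,0.078],"dr": [0,0,0],"grip": 0},
])

```text
t: 1.8
eef_pos: [664.2, 183.7, 119.7]
orientation: [-0.429, -3.111, 0.001]
contact_force: [-0.0, 0.5, 0.5]
finger_gap: 85.4
finger_force: 0.0
```

```bash
python3 -c "
from h import *
go(666,182.3,80,74.5)"
```

```text
t 1.8 tcp [664.2 183.7 119.7] gap 85.4 j6 -1.07
delta [-0.0022 -0.0008  0.0397] closing at 74.3
dr [-0.0005 -0.0012 -0.0035]
```

Call:
move_arm([
  {"delta_pos": [-0.002,-0.001,0.02],"dr": [0,0,0],"grip": 0},
  {"delta_pos": [-0.002,-0.001,0.039],"dr": [0,0,0],"grip": 0},
  {"delta_pos": [-0.002,-0.001,0.039],"dr": [0,0,0],"grip": 0},
  {"delta_pos": [-0.002,-0.001,0.039],"dr": [0,0,0],"grip": 255},
  {"delta_pos": [-0.002,-0.001,0.039],"dr": [0,0,0],"grip": 255},
  {"delta_pos": [-0.002,-0.001,0.039],"dr": [0,0,0],"grip": 255},
  {"delta_pos": [-0.002,-0.001,0.039],"dr": [0,0,0],"grip": 255},
  {"delta_pos": [-0.002,-0.001,0.039],"dr": [0,0,0],"grip": 255},
  {"delta_pos": [-0.002,-0.001,0.039],"dr": [0,0,0],"grip": 255},
], grip_force=30)

```text
t: 2.7
eef_pos: [666.5, 183.0, 82.6]
orientation: [0.427, 3.111, 0.001]
contact_force: [-1.7, 2.2, 7.1]
finger_gap: 34.8
finger_force: 29.2
```

```bash
python3 -c "
from h import *
print(env.sense()['finger_force']);go(652.8,-216.2,150)"
```

```text
29.184910655021667
t 2.7 tcp [666.5 183.   82.6] gap 34.8 j6 -1.07
delta [-0.0944 -0.3881 -0.0676] closing at 74.4
```

Call:
move_arm([
  {"delta_pos": [0,0,-0.01],"dr": [0,0,0],"grip": 255},
  {"delta_pos": [0,0,-0.03],"dr": [0,0,0],"grip": 255},
  {"delta_pos": [0,0,-0.06],"dr": [0,0,0],"grip": 255},
  {"delta_pos": [-0.008,-0.03,-0.068],"dr": [0,0,0],"grip": 255},
  {"delta_pos": [-0.018,-0.07,-0.068],"dr": [0,0,0],"grip": 255},
  {"delta_pos": [-0.028,-0.11,-0.068],"dr": [0,0,0],"grip": 255},
  {"delta_pos": [-0.038,-0.15,-0.068],"dr": [0,0,0],"grip": 255},
  {"delta_pos": [-0.048,-0.19,-0.068],"dr": [0,0,0],"grip": 255},
  {"delta_pos": [-0.058,-0.23,-0.068],"dr": [0,0,0],"grip": 255},
  {"delta_pos": [-0.068,-0.27,-0.068],"dr": [0,0,0],"grip": 255},
])

```text
t: 3.7
eef_pos: [658.8, -97.4, 150.4]
orientation: [0.427, 3.112, -0.0]
contact_force: [1.1, 0.1, -1.6]
finger_gap: 34.7
finger_force: 30.3
```

```bash
python3 -c "
from h import *
print(env.sense()['finger_force'],env.sense()['contact_force']);go(652.8,-216.2,60)"
```

```text
30.272013545036316 [ 1.14430974  0.06772526 -1.57891357]
t 3.7 tcp [658.8 -97.4 150.4] gap 34.7 j6 -1.49
delta [-0.0262 -0.116   0.0904] closing at 74.4
```

Call:
move_arm([
  {"delta_pos": [-0.008,-0.035,0],"dr": [0,0,0],"grip": 255},
  {"delta_pos": [-0.016,-0.07,0.01],"dr": [0,0,0],"grip": 255},
  {"delta_pos": [-0.022,-0.1,0.04],"dr": [0,0,0],"grip": 255},
  {"delta_pos": [-0.026,-0.116,0.07],"dr": [0,0,0],"grip": 255},
  {"delta_pos": [-0.026,-0.116,0.09],"dr": [0,0,0],"grip": 255},
  {"delta_pos": [-0.026,-0.116,0.09],"dr": [0,0,0],"grip": 255},
  {"delta_pos": [-0.026,-0.116,0.09],"dr": [0,0,0],"grip": 255},
])

```text
t: 4.4
eef_pos: [652.8, -214.3, 60.2]
orientation: [0.427, 3.112, 0.0]
contact_force: [0.8, 0.5, 0.5]
finger_gap: 35.0
finger_force: 30.3
```

```bash
python3 -c "
from h import *
print(env.sense()['contact_force']);go(652.8,-216.2,30)
cv2.imwrite('pics/s1.png',env.snapshot('scene')[220:420,80:360,::-1].repeat(2,0).repeat(2,1))"
```

```text
[0.82965469 0.4877312  0.52381537]
t 4.4 tcp [ 652.8 -214.3   60.2] gap 35.0 j6 -1.66
delta [-0.0005 -0.0018  0.0302] closing at 74.4
```

View pics/s1.png

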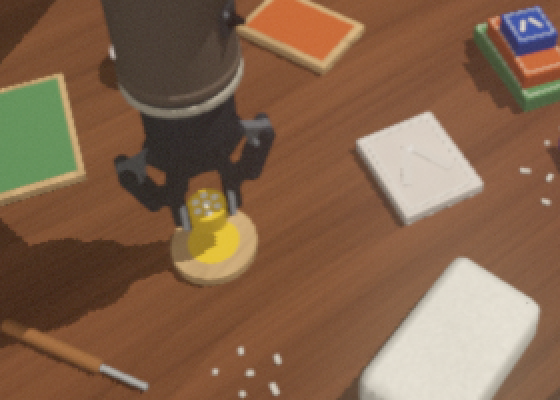

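The picture shows the yellow tile gripped level above its base (crop 207,215); the rest of the stack and the plaque have not moved. Lowering gently.

Call:
move_arm([
  {"delta_pos": [0,-0.001,0.01],"dr": [0,0,0],"grip": 255},
  {"delta_pos": [0,-0.001,0.02],"dr": [0,0,0],"grip": 255},
  {"delta_pos": [0,-0.001,0.026],"dr": [0,0,0],"grip": 255},
  {"delta_pos": [0,-0.001,0.029],"dr": [0,0,0],"grip": 255},
  {"delta_pos": [0,-0.001,0.03],"dr": [0,0,0],"grip": 255},
  {"delta_pos": [0,-0.001,0.03],"dr": [0,0,0],"grip": 255},
])

```text
t: 5.05
eef_pos: [652.4, -215.4, 29.3]
orientation: [-0.427, -3.112, -0.0]
contact_force: [-0.4, 1.1, -0.7]
finger_gap: 35.0
finger_force: 30.3
```

Call:
move_arm([
  {"delta_pos": [0,0,0.001],"dr": [0,0,0],"grip": 255},
  {"delta_pos": [0,0,0.002],"dr": [0,0,0],"grip": 255},
  {"delta_pos": [0,0,0.002],"dr": [0,0,0],"grip": 255},
])

```text
t: 5.35
eef_pos: [652.7, -215.5, 28.6]
orientation: [0.427, 3.112, -0.0]
contact_force: [-4.5, 1.6, 14.1]
finger_gap: 34.7
finger_force: 31.6
```

Call:
move_arm([
  {"delta_pos": [0,0,-0.001],"dr": [0,0,0],"grip": 255},
  {"delta_pos": [0,0,-0.001],"dr": [0,0,0],"grip": 110},
  {"delta_pos": [0,0,-0.001],"dr": [0,0,0],"grip": 60},
  {"delta_pos": [0,0,-0.001],"dr": [0,0,0],"grip": 0},
  {"delta_pos": [0,0,-0.001],"dr": [0,0,0],"grip": 0},
  {"delta_pos": [0,0,-0.02],"dr": [0,0,0],"grip": 0},
  {"delta_pos": [0,0,-0.06],"dr": [0,0,0],"grip": 0},
  {"delta_pos": [0,0,-0.1],"dr": [0,0,0],"grip": 0},
  {"delta_pos": [0.01,0.04,-0.12],"dr": [0,0,0],"grip": 0},
  {"delta_pos": [0.02,0.08,-0.12],"dr": [0,0,0],"grip": 0},
])

```text
t: 6.35
eef_pos: [656.5, -133.4, 151.0]
orientation: [0.43, 3.106, -0.001]
contact_force: [0.1, -0.1, 0.3]
finger_gap: 85.2
finger_force: 0.0
```

```bash
python3 - <<'E'
from h import *
im=env.snapshot('top'); cv2.imwrite('pics/t1.png',im[:,:,::-1])
for z in(12,23):
  for b in blobs(im,'yellow',z,smin=90): print('y',z,*b)
for b in blobs(im,'blue',55,amin=50,smin=90): print('blue',*b)
go(663,182,120)
E
```

```text
y 12 [713.  679.7] [62.8 61.9] 11.8 296.5 [ 65. 157.]
y 23 [709.7 674.8] [62.3 61.4] 11.8 296.5 [ 65. 157.]
blue [427.9 290.9] [55.6 43.5] 169.0 324.5 [203. 255.]
blue [664.4 182.1] [47.9 47. ] 71.4 90.5 [244. 159.]
t 6.4 tcp [ 655.3 -126.7  149.3] gap 85.5 j6 -1.54
delta [0.0757 0.2993 0.0297] closing at 74.4
```

View pics/t1.png

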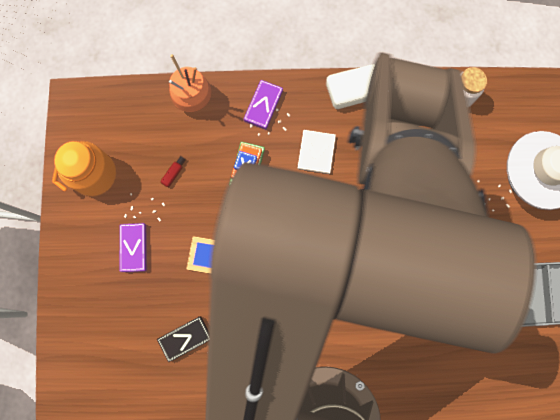

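The arm hides the yellow base in the top view, so I'm measuring from the scene view.

```bash
python3 - <<'E'
from h import *
im=env.snapshot('scene')
hs=cv2.cvtColor(im,cv2.COLOR_RGB2HSV)
for b in blobs(im,'yellow',23,'scene',smin=90): print('y',*b)
for b in blobs(im,'blue',55,'scene',smin=90): print('blue',*b)
for b in blobs(im,'blue',12,'scene',smin=90): print('basebl',*b)
a=np.hstack([im[300:380,130:230],im[205:285,290:390]])
cv2.imwrite('pics/s2.png',cv2.resize(a,None,fx=4,fy=4,interpolation=2)[:,:,::-1])
E
```

```text
y [ 657.5 -214.3] [47.7 38.7] 161.4 108.5 [188. 340.]
blue [660.1 184.5] [59.7 53.8] 160.7 302.0 [343. 236.]
blue [467.2 252.8] [50.5 49.2] 169.7 221.5 [309. 182.]
blue [-661.3 -159. ] [210.8  24.6] 164.9 86.0 [ 2. 72.]
basebl [630.8 220.4] [63.2 57. ] 160.7 302.0 [343. 236.]
basebl [426.4 292.7] [53.5 52.2] 169.7 221.5 [309. 182.]
basebl [-769.4 -143.6] [223.4  26.1] 164.9 86.0 [ 2. 72.]
```

View pics/s2.png

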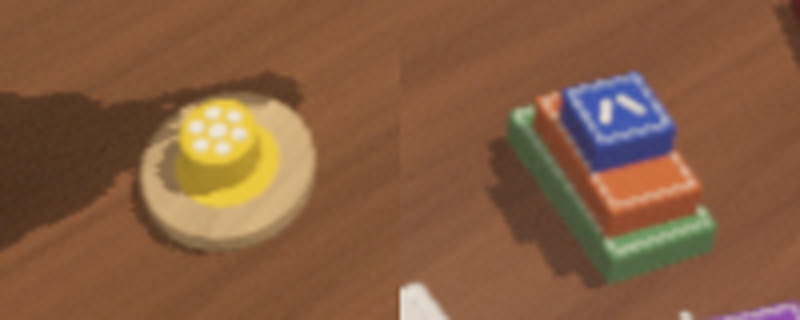

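```bash
python3 - <<'E'
from h import *
print(plane('scene',[[184.5,333]],34))
go(663,182.6,120,71.2)
E
```

```text
[[ 650.65758319 -215.37955192]]
t 6.45 tcp [ 654.9 -128.8  148.4] gap 85.6 j6 -1.54
delta [0.0753 0.3022 0.0286] closing at 74.5
dr [0.001  0.0006 0.0579]
```

Yellow is at (650.7,-215.4), within 3 mm of its base centre. Back to the stack for blue.

Call:
move_arm([
  {"delta_pos": [0.0753,0.302,0],"dr": [0,0,0.058],"grip": 0},
  {"delta_pos": [0.0753,0.302,0],"dr": [0,0,0.058],"grip": 0},
  {"delta_pos": [0.0753,0.302,0],"dr": [0,0,0.058],"grip": 0},
  {"delta_pos": [0.0753,0.302,0],"dr": [0,0,0.058],"grip": 0},
  {"delta_pos": [0.0753,0.302,0],"dr": [0,0,0.058],"grip": 0},
  {"delta_pos": [0.0753,0.302,0.029],"dr": [0,0,0.058],"grip": 0},
  {"delta_pos": [0.0753,0.302,0.029],"dr": [0,0,0.058],"grip": 0},
  {"delta_pos": [0.0753,0.302,0.029],"dr": [0,0,0.058],"grip": 0},
  {"delta_pos": [0.0753,0.302,0.029],"dr": [0,0,0.058],"grip": 0},
  {"delta_pos": [0.0753,0.302,0.029],"dr": [0,0,0.058],"grip": 0},
])

```text
t: 7.45
eef_pos: [663.9, 176.6, 118.8]
orientation: [0.519, 3.098, -0.0]
contact_force: [1.0, -0.6, 0.1]
finger_gap: 85.8
finger_force: 0.0
```

```bash
python3 - <<'E'
from h import *
go(663,182.6,62,71.2)
E
```

```text
t 7.45 tcp [663.9 176.6 118.8] gap 85.8 j6 -1.02
delta [0.0028 0.0054 0.0568] closing at 71.0
dr [-0.0001  0.0004 -0.0039]
```

Call:
move_arm([
  {"delta_pos": [0,0,0],"dr": [0,0,0],"grip": 0},
  {"delta_pos": [0,0,0],"dr": [0,0,0],"grip": 0},
])

```text
t: 7.65
eef_pos: [663.9, 177.0, 118.9]
orientation: [0.519, 3.098, 0.0]
contact_force: [-0.5, 0.2, 0.6]
finger_gap: 85.1
finger_force: 0.0
```

```bash
python3 - <<'E'
from h import *
go(663,182.6,62,71.2)
E
```

```text
t 7.65 tcp [663.9 177.  118.9] gap 85.1 j6 -1.02
delta [0.0027 0.005  0.0569] closing at 71.0
dr [ 0.0002  0.0005 -0.004 ]
```

Call:
move_arm([
  {"delta_pos": [0.0027,0.005,0.02],"dr": [0,0,0],"grip": 0},
  {"delta_pos": [0.0027,0.005,0.045],"dr": [0,0,0],"grip": 0},
  {"delta_pos": [0.0027,0.005,0.056],"dr": [0,0,0],"grip": 0},
  {"delta_pos": [0.0027,0.005,0.056],"dr": [0,0,0],"grip": 0},
  {"delta_pos": [0.0027,0.005,0.056],"dr": [0,0,0],"grip": 255},
  {"delta_pos": [0.0027,0.005,0.056],"dr": [0,0,0],"grip": 255},
  {"delta_pos": [0.0027,0.005,0.056],"dr": [0,0,0],"grip": 255},
  {"delta_pos": [0.0027,0.005,0.056],"dr": [0,0,0],"grip": 255},
  {"delta_pos": [0.0027,0.005,0.056],"dr": [0,0,0],"grip": 255},
  {"delta_pos": [0.0027,0.005,0.056],"dr": [0,0,0],"grip": 255},
], grip_force=40)

```text
t: 8.65
eef_pos: [663.3, 183.9, 63.7]
orientation: [0.517, 3.097, 0.001]
contact_force: [-0.7, -0.3, 5.8]
finger_gap: 47.0
finger_force: 41.1
```

```bash
python3 - <<'E'
from h import *
go(430.3,291.5,120,78.7)
E
```

```text
t 8.65 tcp [663.3 183.9  63.7] gap 47.0 j6 -1.01
delta [ 0.2553  0.0262 -0.0566] closing at 71.0
dr [ 0.0008  0.0017 -0.1336]
```

Call:
move_arm([
  {"delta_pos": [0,0,-0.01],"dr": [0,0,0],"grip": 255},
  {"delta_pos": [0,0,-0.03],"dr": [0,0,0],"grip": 255},
  {"delta_pos": [0.01,0.001,-0.055],"dr": [0,0,-0.03],"grip": 255},
  {"delta_pos": [0.05,0.005,-0.057],"dr": [0,0,-0.06],"grip": 255},
  {"delta_pos": [0.09,0.009,-0.057],"dr": [0,0,-0.1],"grip": 255},
  {"delta_pos": [0.13,0.013,-0.057],"dr": [0,0,-0.134],"grip": 255},
  {"delta_pos": [0.17,0.018,-0.057],"dr": [0,0,-0.134],"grip": 255},
  {"delta_pos": [0.21,0.022,-0.057],"dr": [0,0,-0.134],"grip": 255},
  {"delta_pos": [0.24,0.025,-0.057],"dr": [0,0,-0.134],"grip": 255},
  {"delta_pos": [0.255,0.026,-0.04],"dr": [0,0,-0.134],"grip": 255},
])

```text
t: 9.65
eef_pos: [428.8, 292.7, 104.7]
orientation: [0.306, 3.124, 0.003]
contact_force: [0.3, -0.9, -1.6]
finger_gap: 46.9
finger_force: 41.8
```

Call:
move_arm([
  {"delta_pos": [0,0,0.02],"dr": [0,0,0],"grip": 255},
  {"delta_pos": [0,0,0.04],"dr": [0,0,0],"grip": 255},
  {"delta_pos": [0,0,0.045],"dr": [0,0,0],"grip": 255},
  {"delta_pos": [0,0,0.045],"dr": [0,0,0],"grip": 255},
])

```text
t: 10.05
eef_pos: [429.8, 291.1, 57.5]
orientation: [-0.309, -3.126, 0.001]
contact_force: [-0.2, 0.4, -0.8]
finger_gap: 46.8
finger_force: 41.7
```

```bash
python3 - <<'E'
from h import *
go(430.3,291.5,32,78.7)
E
```

```text
t 10.05 tcp [429.8 291.1  57.5] gap 46.8 j6 -0.84
delta [-0.0004  0.0005  0.0255] closing at 78.7
dr [-0.0004 -0.0005  0.0004]
```

Call:
move_arm([
  {"delta_pos": [0,0,0.01],"dr": [0,0,0],"grip": 255},
  {"delta_pos": [0,0,0.018],"dr": [0,0,0],"grip": 255},
  {"delta_pos": [0,0,0.021],"dr": [0,0,0],"grip": 255},
  {"delta_pos": [0,0,0.024],"dr": [0,0,0],"grip": 255},
  {"delta_pos": [0,0,0.024],"dr": [0,0,0],"grip": 255},
])

```text
t: 10.55
eef_pos: [429.7, 291.1, 33.1]
orientation: [-0.309, -3.126, 0.0]
contact_force: [0.1, -0.4, -1.4]
finger_gap: 47.0
finger_force: 41.8
```

Call:
move_arm([
  {"delta_pos": [0,0,0.001],"dr": [0,0,0],"grip": 255},
  {"delta_pos": [0,0,0.002],"dr": [0,0,0],"grip": 255},
  {"delta_pos": [0,0,0.002],"dr": [0,0,0],"grip": 255},
])

```text
t: 10.85
eef_pos: [430.0, 291.3, 31.7]
orientation: [0.308, 3.126, 0.0]
contact_force: [-1.9, -0.5, 4.4]
finger_gap: 46.8
finger_force: 42.3
```

Call:
move_arm([
  {"delta_pos": [0,0,0],"dr": [0,0,0],"grip": 90},
  {"delta_pos": [0,0,0],"dr": [0,0,0],"grip": 50},
  {"delta_pos": [0,0,0],"dr": [0,0,0],"grip": 0},
  {"delta_pos": [0,0,0],"dr": [0,0,0],"grip": 0},
  {"delta_pos": [0,0,-0.02],"dr": [0,0,0],"grip": 0},
  {"delta_pos": [0,0,-0.06],"dr": [0,0,0],"grip": 0},
  {"delta_pos": [0,0,-0.11],"dr": [0,0,0],"grip": 0},
  {"delta_pos": [0.01,-0.04,-0.12],"dr": [0,0,0],"grip": 0},
  {"delta_pos": [0.02,-0.09,-0.12],"dr": [0,0,0],"grip": 0},
  {"delta_pos": [0.02,-0.09,-0.12],"dr": [0,0,0],"grip": 0},
])

```text
t: 11.85
eef_pos: [389.0, 202.9, 151.5]
orientation: [-0.31, -3.123, 0.003]
contact_force: [-0.2, 0.3, -0.3]
finger_gap: 85.5
finger_force: 0.0
```

```bash
python3 - <<'E'
from h import *
T=env.snapshot('top'); im=env.snapshot('scene')
k=dict(vmin=150,smin=150,amin=60)
for b in blobs(T,'blue',23,smin=90): print('blue top',*b)
for b in blobs(im,'blue',23,'scene',smin=90): print('blue scene',*b)
for b in blobs(T,'terra',33,**dict(k,vmin=195)): print('terra top',*b)
for b in blobs(im,'terra',33,'scene',smin=175,vmin=120): print('terra scene',*b)
a=np.hstack([im[150:250,260:360],im[205:305,290:390]]); b=np.hstack([T[210:310,155:255],T[115:215,195:295]])
cv2.imwrite('pics/s3.png',cv2.resize(np.vstack([a,b]),None,fx=3,fy=3,interpolation=2)[:,:,::-1])
E
```

```text
blue scene [428.9 288.8] [72.  61.3] 167.9 313.0 [309. 180.]
blue scene [-741.7 -147.6] [220.1  25.7] 164.9 86.0 [ 2. 72.]
terra top [460.7  15.7] [105.2  66.5] 19.3 995.0 [312. 239.]
terra top [654.9 186.5] [54.9 45.1] 162.0 201.0 [244. 168.]
terra top [ 646.9 -367. ] [95.8  9.8] 27.9 93.0 [453. 165.]
terra top [686.8 175.5] [48.  43.7] 161.7 173.5 [248. 154.]
terra top [679.4 651.3] [145.1 110.8] 164.6 1289.0 [ 71. 167.]
terra top [862.5 363.2] [86.5 36.8] 42.6 218.5 [179.  96.]
terra top [911.2 333.4] [91.3 66.9] 46.9 291.0 [191.  82.]
terra scene [675.  185.8] [39.5 38.6] 161.7 133.0 [349. 247.]
terra scene [638.8 197.2] [43.7 39.7] 163.0 121.0 [340. 234.]
terra scene [479.7   3.5] [99.6 61.4] 20.3 752.0 [230. 233.]
terra scene [682.6 564.5] [112.4  94.2] 108.0 354.0 [451. 186.]
```

View pics/s3.png

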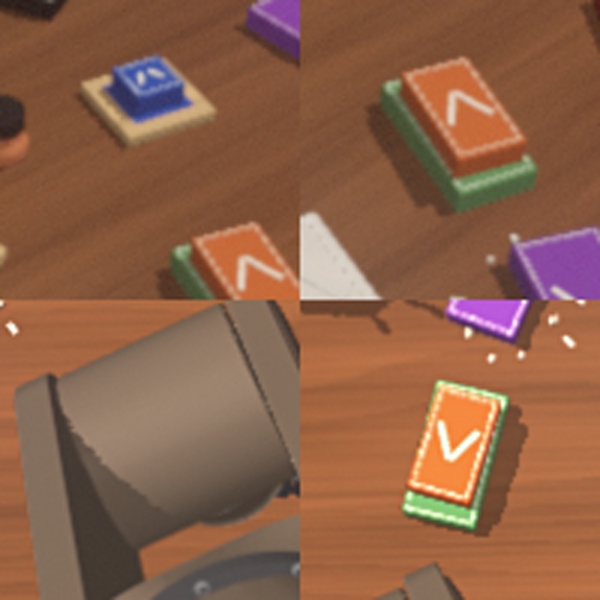

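Blue lies centred and square on its inlay (crop 147,88). The terracotta and green tiles are clear in the top view (crop 455,445). Measuring terracotta as one piece.

```bash
python3 - <<'E'
from h import *
T=env.snapshot('top'); h=cv2.cvtColor(T,cv2.COLOR_RGB2HSV)
m=cv2.inRange(h,(4,150,190),(18,255,255)); m[:,:215]=0; m[:,280:]=0; m[:135]=0; m[205:]=0
m=cv2.morphologyEx(m,cv2.MORPH_OPEN,np.ones((2,2)))
p=cv2.findNonZero(m)
for z in(33,44): print(cv2.minAreaRect(np.float32(plane('top',p,z))))
x,y=cv2.minAreaRect(np.float32(plane('top',p,40)))[0]
print(x,y); go(x,y,110,71.8)
E
```

```text
((662.1087646484375, 178.1641845703125), (47.172607421875, 90.08145141601562), 72.33303833007812)
((659.127685546875, 177.46176147460938), (46.77581787109375, 89.32373046875), 72.33302307128906)
660.211669921875 177.7171630859375
t 12.0 tcp [393.2 206.9 151.7] gap 85.3 j6 -0.96
delta [-0.2675  0.0238  0.0419] closing at 78.7
dr [0.0007 0.0008 0.1199]
```

```bash
python3 - <<'E'
from h import *
print(plane('top',[[247.2,163.2]],38),plane('scene',[[344.3,241]],44))
print(plane('scene',[[290+a/3-100,205+b/3] for a,b in((402,75),(467,58),(525,140),(458,160))],44).round())
T=env.snapshot('top')
h=cv2.cvtColor(T,cv2.COLOR_RGB2HSV)
m=(((h[...,0]<20)&(h[...,2]>190))|((h[...,1]<90)&(h[...,2]>170))).astype(np.uint8)*255
g=cv2.inRange(h,(40,60,60),(85,255,255)); 
for k in(m,g): k[:,:225]=0;k[:,272:]=0;k[:138]=0;k[:,0]=0;k[198:]=0
for k,z in((m,33),(g,11),(m|g,22)):
    n,l,s,c=cv2.connectedComponentsWithStats(k); i=1+s[1:,4].argmax()
    p=cv2.findNonZero((l==i).astype(np.uint8)); print(z,cv2.minAreaRect(np.float32(plane('top',p,z))),s[i])
E
```

```text
[[664.93455764 177.84800059]] [[666.8789886  180.84512568]]
[[613. 170.]
 [630. 222.]
 [718. 193.]
 [702. 141.]]
33 ((670.501220703125, 179.10586547851562), (62.340606689453125, 102.45399475097656), 71.3755874633789) [230 142  34  41 817]
11 ((664.23388671875, 181.90176391601562), (67.29647827148438, 126.71453094482422), 74.78700256347656) [229 146  35  46 237]
22 ((661.8533325195312, 182.4425048828125), (69.47477722167969, 126.10147857666016), 74.7870101928711) [ 229  142   35   50 1071]
```

```bash
python3 - <<'E'
from h import *
go(666,180.7,110,72)
E
```

```text
t 12.05 tcp [393.4 207.4 151.5] gap 84.9 j6 -0.96
delta [-0.2725  0.0272  0.0418] closing at 78.7
dr [0.0007 0.0007 0.1171]
```

Call:
move_arm([
  {"delta_pos": [-0.2725,0.027,0.0],"dr": [0,0,0.117],"grip": 0},
  {"delta_pos": [-0.2725,0.027,0.0],"dr": [0,0,0.117],"grip": 0},
  {"delta_pos": [-0.2725,0.027,0.0],"dr": [0,0,0.117],"grip": 0},
  {"delta_pos": [-0.2725,0.027,0.0],"dr": [0,0,0.117],"grip": 0},
  {"delta_pos": [-0.2725,0.027,0.04],"dr": [0,0,0.117],"grip": 0},
  {"delta_pos": [-0.2725,0.027,0.04],"dr": [0,0,0.117],"grip": 0},
  {"delta_pos": [-0.2725,0.027,0.04],"dr": [0,0,0.117],"grip": 0},
  {"delta_pos": [-0.2725,0.027,0.04],"dr": [0,0,0.117],"grip": 0},
  {"delta_pos": [-0.2725,0.027,0.04],"dr": [0,0,0.117],"grip": 0},
])

```text
t: 12.95
eef_pos: [664.5, 180.8, 111.3]
orientation: [-0.49, -3.103, 0.0]
contact_force: [-0.5, -0.1, 0.0]
finger_gap: 85.5
finger_force: 0.0
```

```bash
python3 - <<'E'
from h import *
go(666,180.7,42,72)
E
```

```text
t 12.95 tcp [664.5 180.8 111.3] gap 85.5 j6 -1.04
delta [-0.0015  0.0004  0.0693] closing at 72.1
dr [-0.0002 -0.0006  0.0012]
```

Call:
move_arm([
  {"delta_pos": [-0.001,0,0.03],"dr": [0,0,0],"grip": 0},
  {"delta_pos": [-0.001,0,0.058],"dr": [0,0,0],"grip": 0},
  {"delta_pos": [-0.001,0,0.069],"dr": [0,0,0],"grip": 0},
  {"delta_pos": [-0.001,0,0.069],"dr": [0,0,0],"grip": 0},
  {"delta_pos": [-0.001,0,0.069],"dr": [0,0,0],"grip": 255},
  {"delta_pos": [-0.001,0,0.069],"dr": [0,0,0],"grip": 255},
  {"delta_pos": [-0.001,0,0.069],"dr": [0,0,0],"grip": 255},
  {"delta_pos": [-0.001,0,0.069],"dr": [0,0,0],"grip": 255},
  {"delta_pos": [-0.001,0,0.069],"dr": [0,0,0],"grip": 255},
], grip_force=60)

```text
t: 13.85
eef_pos: [667.0, 180.0, 44.5]
orientation: [0.491, 3.101, 0.002]
contact_force: [-3.3, 0.3, 11.2]
finger_gap: 53.8
finger_force: 62.1
```

```bash
python3 - <<'E'
from h import *
go(463.4,14.5,120,109.4)
E
```

```text
t 13.85 tcp [667.  180.   44.5] gap 53.8 j6 -1.04
delta [ 0.1424 -0.2202 -0.0761] closing at 72.0
dr [ 6.000e-04  2.400e-03 -6.524e-01]
```

Call:
move_arm([
  {"delta_pos": [0,0,-0.01],"dr": [0,0,0],"grip": 255},
  {"delta_pos": [0,0,-0.03],"dr": [0,0,0],"grip": 255},
  {"delta_pos": [0.005,-0.01,-0.065],"dr": [0,0,-0.06],"grip": 255},
  {"delta_pos": [0.02,-0.032,-0.076],"dr": [0,0,-0.14],"grip": 255},
  {"delta_pos": [0.04,-0.062,-0.076],"dr": [0,0,-0.23],"grip": 255},
  {"delta_pos": [0.06,-0.093,-0.076],"dr": [0,0,-0.33],"grip": 255},
  {"delta_pos": [0.081,-0.125,-0.076],"dr": [0,0,-0.43],"grip": 255},
  {"delta_pos": [0.102,-0.158,-0.076],"dr": [0,0,-0.53],"grip": 255},
  {"delta_pos": [0.12,-0.186,-0.076],"dr": [0,0,-0.6],"grip": 255},
  {"delta_pos": [0.134,-0.207,-0.076],"dr": [0,0,-0.64],"grip": 255},
])

```text
t: 14.85
eef_pos: [473.2, 23.2, 119.4]
orientation: [-0.514, 3.099, -0.0]
contact_force: [0.1, 0.1, -2.5]
finger_gap: 54.0
finger_force: 64.6
```

```bash
python3 - <<'E'
from h import *
go(463.4,14.5,60,109.4)
E
```

```text
t 14.85 tcp [473.2  23.2 119.4] gap 54.0 j6 -1.91
delta [ 0.0121 -0.005   0.0594] closing at 108.8
dr [-0.0003  0.0005 -0.0098]
```

Call:
move_arm([
  {"delta_pos": [0.01,-0.004,0.01],"dr": [0,0,-0.01],"grip": 255},
  {"delta_pos": [0.01,-0.004,0.035],"dr": [0,0,-0.01],"grip": 255},
  {"delta_pos": [0.01,-0.004,0.055],"dr": [0,0,-0.01],"grip": 255},
  {"delta_pos": [0.01,-0.004,0.06],"dr": [0,0,-0.01],"grip": 255},
  {"delta_pos": [0.01,-0.004,0.06],"dr": [0,0,-0.01],"grip": 255},
])

```text
t: 15.35
eef_pos: [466.5, 17.2, 58.5]
orientation: [0.526, -3.097, -0.0]
contact_force: [0.7, 0.3, -1.8]
finger_gap: 53.9
finger_force: 64.6
```

```bash
python3 - <<'E'
from h import *
go(463.4,14.5,35,109.4)
a=env.snapshot('scene')[150:300,140:340]
cv2.imwrite('pics/s4.png',cv2.resize(a,None,fx=3,fy=3,interpolation=2)[:,:,::-1])
E
```

```text
t 15.35 tcp [466.5  17.2  58.5] gap 53.9 j6 -1.94
delta [ 0.0038 -0.0015  0.0235] closing at 109.3
dr [ 0.0002 -0.0006 -0.0024]
```

View pics/s4.png

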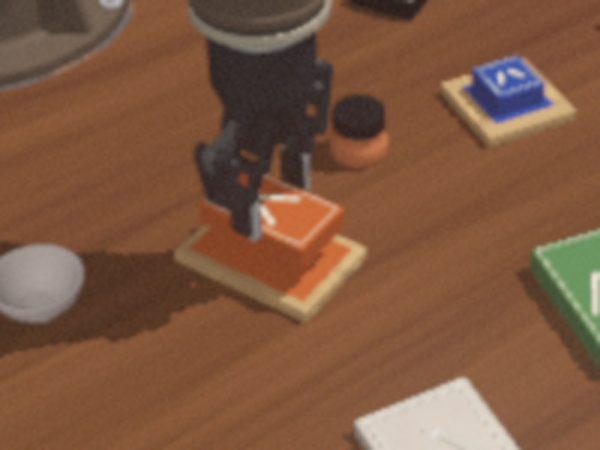

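The terracotta tile is held level above its base (crop 270,225), aligned with it.

Call:
move_arm([
  {"delta_pos": [0.003,-0.001,0.008],"dr": [0,0,0],"grip": 255},
  {"delta_pos": [0.004,-0.0015,0.016],"dr": [0,0,0],"grip": 255},
  {"delta_pos": [0.004,-0.0015,0.019],"dr": [0,0,0],"grip": 255},
  {"delta_pos": [0.004,-0.0015,0.021],"dr": [0,0,0],"grip": 255},
  {"delta_pos": [0.004,-0.0015,0.022],"dr": [0,0,0],"grip": 255},
])

```text
t: 15.9
eef_pos: [463.2, 14.5, 36.2]
orientation: [0.526, -3.097, -0.0]
contact_force: [0.0, 0.5, -2.2]
finger_gap: 53.8
finger_force: 64.6
```

Call:
move_arm([
  {"delta_pos": [0,0,0.001],"dr": [0,0,0],"grip": 255},
  {"delta_pos": [0,0,0.002],"dr": [0,0,0],"grip": 255},
  {"delta_pos": [0,0,0.002],"dr": [0,0,0],"grip": 255},
])

```text
t: 16.2
eef_pos: [463.4, 14.5, 34.5]
orientation: [-0.526, 3.097, -0.0]
contact_force: [-1.0, -0.1, -0.3]
finger_gap: 53.9
finger_force: 64.9
```

Call:
move_arm([
  {"delta_pos": [0,0,0.0005],"dr": [0,0,0],"grip": 255},
  {"delta_pos": [0,0,0.001],"dr": [0,0,0],"grip": 255},
  {"delta_pos": [0,0,0.001],"dr": [0,0,0],"grip": 255},
])

```text
t: 16.5
eef_pos: [463.4, 14.5, 34.4]
orientation: [-0.525, 3.097, -0.0]
contact_force: [-5.1, -0.0, 28.7]
finger_gap: 54.1
finger_force: 68.0
```

Call:
move_arm([
  {"delta_pos": [0,0,-0.001],"dr": [0,0,0],"grip": 255},
  {"delta_pos": [0,0,-0.001],"dr": [0,0,0],"grip": 80},
  {"delta_pos": [0,0,-0.001],"dr": [0,0,0],"grip": 40},
  {"delta_pos": [0,0,-0.001],"dr": [0,0,0],"grip": 0},
  {"delta_pos": [0,0,-0.001],"dr": [0,0,0],"grip": 0},
  {"delta_pos": [0,0,-0.02],"dr": [0,0,0],"grip": 0},
  {"delta_pos": [0,0,-0.06],"dr": [0,0,0],"grip": 0},
  {"delta_pos": [0,0,-0.1],"dr": [0,0,0],"grip": 0},
  {"delta_pos": [0,0,-0.13],"dr": [0,0,0],"grip": 0},
  {"delta_pos": [0,0,-0.13],"dr": [0,0,0],"grip": 0},
])

```text
t: 17.5
eef_pos: [465.4, 14.4, 166.9]
orientation: [-0.525, 3.092, -0.002]
contact_force: [-0.2, -1.0, 0.1]
finger_gap: 85.3
finger_force: 0.0
```

```bash
python3 - <<'E'
from h import *
T=env.snapshot('top'); im=env.snapshot('scene')
for b in blobs(T,'green',11,smin=60): print('green top',*b)
for b in blobs(im,'green',11,'scene',smin=60): print('green scene',*b)
a=np.hstack([im[200:280,180:280],im[205:285,290:390]])
cv2.imwrite('pics/s5.png',cv2.resize(a,None,fx=4,fy=4,interpolation=2)[:,:,::-1])
go(665,181,110,74.6)
E
```

```text
green top [ 422.2 -297.5] [133.1  75.6] 163.9 1356.0 [431. 251.]
green top [664.2 181.3] [126.  67.] 164.5 1036.0 [245. 165.]
green scene [ 419.2 -297.1] [133.4  75.5] 164.3 1693.5 [ 93. 286.]
green scene [661.2 184.3] [135.6  71.5] 163.8 1145.5 [343. 250.]
green scene [ -41.5 1581.9] [952.2 197.3] 118.8 1145.0 [448.  29.]
green scene [-246.4 1406.3] [731.3 149.2] 133.5 837.0 [390.  26.]
t 17.6 tcp [463.6  14.5 163.8] gap 85.0 j6 -1.94
delta [-0.245   0.0908  0.0541] closing at 109.3
dr [-1.00e-04  1.50e-03  6.05e-01]
```

View pics/s5.png

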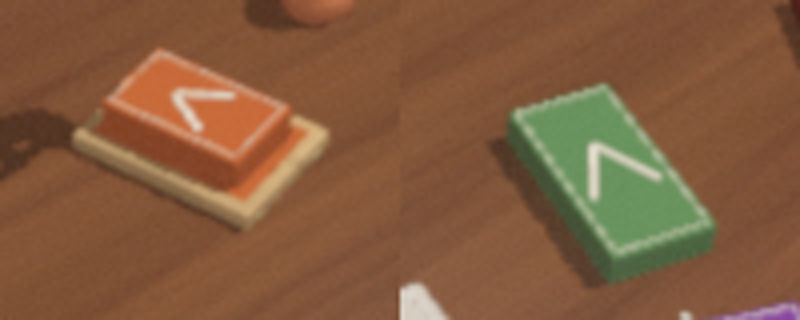

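```bash
python3 - <<'E'
from h import *
f=lambda L,z: plane('scene',[[180+a/4,200+b/4] for a,b in L],z).round(1)
p=f([(160,50),(290,108),(236,158),(105,100)],34); print(p.tolist(),p.mean(0))
p=f([(75,130),(329,126)],12); print(p.tolist(),p.mean(0)); print(f([(247,218)],12))
E
```

```text
[[409.2, 24.4], [497.2, 54.8], [511.7, 6.5], [426.4, -25.0]] [461.125  15.175]
[[416.2, -41.1], [504.3, 77.5]] [460.25  18.2 ]
[[535.4  -3.9]]
```

Terracotta is within about 4 mm of its base centre. Now green: tile (664,181.5), closing line at 74.3°.

Call:
move_arm([
  {"delta_pos": [-0.245,0.0908,0],"dr": [0,0,0.608],"grip": 0},
  {"delta_pos": [-0.245,0.0908,0],"dr": [0,0,0.608],"grip": 0},
  {"delta_pos": [-0.245,0.0908,0],"dr": [0,0,0.608],"grip": 0},
  {"delta_pos": [-0.245,0.0908,0],"dr": [0,0,0.608],"grip": 0},
  {"delta_pos": [-0.245,0.0908,0.05],"dr": [0,0,0.608],"grip": 0},
  {"delta_pos": [-0.245,0.0908,0.05],"dr": [0,0,0.608],"grip": 0},
  {"delta_pos": [-0.245,0.0908,0.05],"dr": [0,0,0.608],"grip": 0},
  {"delta_pos": [-0.245,0.0908,0.05],"dr": [0,0,0.608],"grip": 0},
  {"delta_pos": [-0.245,0.0908,0.05],"dr": [0,0,0.608],"grip": 0},
  {"delta_pos": [-0.245,0.0908,0.05],"dr": [0,0,0.608],"grip": 0},
])

```text
t: 18.6
eef_pos: [664.3, 180.4, 113.9]
orientation: [0.427, 3.112, 0.0]
contact_force: [-1.0, 0.8, 0.2]
finger_gap: 85.6
finger_force: 0.0
```

```bash
python3 - <<'E'
from h import *
go(664,181.5,24,74.3)
E
```

```text
t 18.6 tcp [664.3 180.4 113.9] gap 85.6 j6 -1.08
delta [0.0006 0.001  0.0899] closing at 74.4
dr [0.0001 0.0003 0.0016]
```

Call:
move_arm([
  {"delta_pos": [0,0.001,0.04],"dr": [0,0,0],"grip": 0},
  {"delta_pos": [0,0.001,0.075],"dr": [0,0,0],"grip": 0},
  {"delta_pos": [0,0.001,0.088],"dr": [0,0,0],"grip": 0},
  {"delta_pos": [0,0.001,0.09],"dr": [0,0,0],"grip": 0},
  {"delta_pos": [0,0.001,0.09],"dr": [0,0,0],"grip": 255},
  {"delta_pos": [0,0.001,0.09],"dr": [0,0,0],"grip": 255},
  {"delta_pos": [0,0.001,0.09],"dr": [0,0,0],"grip": 255},
  {"delta_pos": [0,0.001,0.09],"dr": [0,0,0],"grip": 255},
  {"delta_pos": [0,0.001,0.09],"dr": [0,0,0],"grip": 255},
], grip_force=80)

```text
t: 19.5
eef_pos: [665.9, 182.1, 26.4]
orientation: [0.425, 3.11, 0.001]
contact_force: [-5.6, -3.0, 15.5]
finger_gap: 60.3
finger_force: 82.4
```

```bash
python3 - <<'E'
from h import *
go(421.7,-297.3,130,74)
E
```

```text
t 19.5 tcp [665.9 182.1  26.4] gap 60.3 j6 -1.08
delta [ 0.1064 -0.5272 -0.1044] closing at 74.4
dr [0.0012 0.0024 0.0075]
```

Call:
move_arm([
  {"delta_pos": [0,0,-0.008],"dr": [0,0,0],"grip": 255},
  {"delta_pos": [0,0,-0.02],"dr": [0,0,0],"grip": 255},
  {"delta_pos": [0,0,-0.04],"dr": [0,0,0],"grip": 255},
  {"delta_pos": [0,0,-0.06],"dr": [0,0,0],"grip": 255},
  {"delta_pos": [0,0,-0.07],"dr": [0,0,0],"grip": 255},
  {"delta_pos": [0,0,-0.07],"dr": [0,0,0],"grip": 255},
])

```text
t: 20.1
eef_pos: [666.1, 182.3, 95.7]
orientation: [0.425, 3.109, 0.002]
contact_force: [0.8, 0.4, -3.7]
finger_gap: 59.3
finger_force: 86.6
```

```bash
python3 - <<'E'
from h import *
a=env.snapshot('scene')[140:290,250:450]
cv2.imwrite('pics/s6.png',cv2.resize(a,None,fx=3,fy=3,interpolation=2)[:,:,::-1])
go(421.7,-297.3,130,74)
E
```

```text
t 20.15 tcp [665.3 182.1  94.3] gap 59.2 j6 -1.08
delta [ 0.106  -0.5272 -0.0362] closing at 74.4
dr [0.0008 0.0014 0.0075]
```

View pics/s6.png

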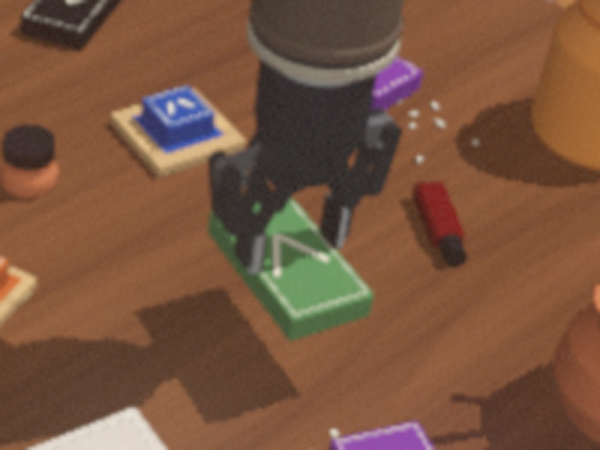

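Green is held, roughly level, at crop (290,265). I'll carry it gently.

Call:
move_arm([
  {"delta_pos": [0.001,-0.006,-0.008],"dr": [0,0,0],"grip": 255},
  {"delta_pos": [0.004,-0.018,-0.018],"dr": [0,0,0],"grip": 255},
  {"delta_pos": [0.007,-0.036,-0.028],"dr": [0,0,0],"grip": 255},
  {"delta_pos": [0.012,-0.06,-0.034],"dr": [0,0,0],"grip": 255},
  {"delta_pos": [0.018,-0.09,-0.036],"dr": [0,0,0],"grip": 255},
  {"delta_pos": [0.024,-0.12,-0.036],"dr": [0,0,0],"grip": 255},
  {"delta_pos": [0.03,-0.15,-0.036],"dr": [0,0,0],"grip": 255},
  {"delta_pos": [0.036,-0.18,-0.036],"dr": [0,0,0],"grip": 255},
  {"delta_pos": [0.042,-0.21,-0.036],"dr": [0,0,0],"grip": 255},
  {"delta_pos": [0.048,-0.24,-0.036],"dr": [0,0,0],"grip": 255},
])

```text
t: 21.15
eef_pos: [552.6, -38.3, 130.0]
orientation: [0.426, 3.112, -0.0]
contact_force: [0.2, 0.2, -3.6]
finger_gap: 59.4
finger_force: 86.7
```

Call:
move_arm([
  {"delta_pos": [0.006,-0.03,0],"dr": [0,0,0],"grip": 255},
  {"delta_pos": [0.012,-0.06,0],"dr": [0,0,0],"grip": 255},
  {"delta_pos": [0.018,-0.09,0],"dr": [0,0,0],"grip": 255},
  {"delta_pos": [0.024,-0.12,0],"dr": [0,0,0],"grip": 255},
  {"delta_pos": [0.03,-0.15,0],"dr": [0,0,0],"grip": 255},
  {"delta_pos": [0.036,-0.18,0],"dr": [0,0,0],"grip": 255},
  {"delta_pos": [0.043,-0.21,0],"dr": [0,0,0],"grip": 255},
  {"delta_pos": [0.047,-0.235,0],"dr": [0,0,0],"grip": 255},
  {"delta_pos": [0.051,-0.253,0],"dr": [0,0,0],"grip": 255},
  {"delta_pos": [0.054,-0.267,0],"dr": [0,0,0],"grip": 255},
])

```text
t: 22.15
eef_pos: [428.8, -280.5, 130.0]
orientation: [0.428, 3.112, -0.0]
contact_force: [0.1, 0.3, -3.2]
finger_gap: 59.4
finger_force: 86.7
```

```bash
python3 - <<'E'
from h import *
go(421.7,-297.3,65,74)
E
```

```text
t 22.15 tcp [ 428.8 -280.5  130. ] gap 59.4 j6 -1.94
delta [ 0.0023 -0.0181  0.065 ] closing at 74.3
dr [-0.0003  0.0002  0.0059]
```

Call:
move_arm([
  {"delta_pos": [0.001,-0.006,0.01],"dr": [0,0,0.006],"grip": 255},
  {"delta_pos": [0.001,-0.006,0.03],"dr": [0,0,0.006],"grip": 255},
  {"delta_pos": [0.001,-0.006,0.05],"dr": [0,0,0.006],"grip": 255},
  {"delta_pos": [0.001,-0.006,0.065],"dr": [0,0,0.006],"grip": 255},
  {"delta_pos": [0.001,-0.006,0.07],"dr": [0,0,0.006],"grip": 255},
  {"delta_pos": [0.001,-0.006,0.07],"dr": [0,0,0.006],"grip": 255},
])

```text
t: 22.75
eef_pos: [427.4, -283.9, 58.6]
orientation: [-0.434, -3.11, -0.001]
contact_force: [-0.3, -0.7, -2.6]
finger_gap: 59.0
finger_force: 86.9
```

```bash
python3 - <<'E'
from h import *
go(421.7,-297.3,38,74)
a=env.snapshot('scene')[200:350,30:230]
cv2.imwrite('pics/s7.png',cv2.resize(a,None,fx=3,fy=3,interpolation=2)[:,:,::-1])
E
```

```text
t 22.75 tcp [ 427.4 -283.9   58.6] gap 59.0 j6 -1.94
delta [ 0.0018 -0.0144  0.0206] closing at 74.1
dr [ 0.0006 -0.0016  0.0017]
```

View pics/s7.png

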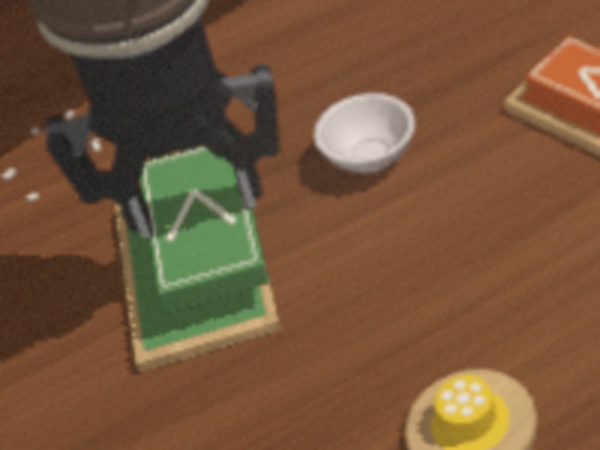

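The green tile (crop 205,220) is level above its base and needs about 14 mm more sideways before lowering.

Call:
move_arm([
  {"delta_pos": [0.001,-0.007,0],"dr": [0,0,0],"grip": 255},
  {"delta_pos": [0.002,-0.014,0.004],"dr": [0,0,0],"grip": 255},
  {"delta_pos": [0.002,-0.014,0.01],"dr": [0,0,0],"grip": 255},
  {"delta_pos": [0.002,-0.014,0.015],"dr": [0,0,0],"grip": 255},
  {"delta_pos": [0.002,-0.014,0.018],"dr": [0,0,0],"grip": 255},
  {"delta_pos": [0.002,-0.014,0.018],"dr": [0,0,0],"grip": 255},
])

```text
t: 23.4
eef_pos: [421.9, -297.1, 40.8]
orientation: [-0.435, -3.11, -0.001]
contact_force: [0.2, 0.5, -3.4]
finger_gap: 59.1
finger_force: 87.0
```

```bash
python3 - <<'E'
from h import *
go(421.7,-297.3,36,74)
E
```

```text
t 23.4 tcp [ 421.9 -297.1   40.8] gap 59.1 j6 -1.97
delta [ 0.0001 -0.0002  0.0048] closing at 74.1
dr [ 0.0004 -0.001   0.0016]
```

Call:
move_arm([
  {"delta_pos": [0,0,0.001],"dr": [0,0,0],"grip": 255},
  {"delta_pos": [0,0,0.002],"dr": [0,0,0],"grip": 255},
  {"delta_pos": [0,0,0.003],"dr": [0,0,0],"grip": 255},
  {"delta_pos": [0,0,0.003],"dr": [0,0,0],"grip": 255},
])

```text
t: 23.8
eef_pos: [422.3, -297.5, 38.8]
orientation: [0.435, 3.111, -0.0]
contact_force: [-1.8, 2.0, 8.4]
finger_gap: 59.5
finger_force: 96.2
```

Call:
move_arm([
  {"delta_pos": [0,0,0.0005],"dr": [0,0,0],"grip": 255},
  {"delta_pos": [0,0,0.001],"dr": [0,0,0],"grip": 255},
  {"delta_pos": [0,0,0.001],"dr": [0,0,0],"grip": 255},
])

```text
t: 24.1
eef_pos: [422.4, -297.5, 38.6]
orientation: [0.435, 3.111, -0.001]
contact_force: [-4.8, 3.9, 26.2]
finger_gap: 59.3
finger_force: 104.9
```

Seated. Back off the preload, open, and retreat clear.

Call:
move_arm([
  {"delta_pos": [0,0,-0.0015],"dr": [0,0,0],"grip": 255},
  {"delta_pos": [0,0,-0.0015],"dr": [0,0,0],"grip": 60},
  {"delta_pos": [0,0,-0.0015],"dr": [0,0,0],"grip": 30},
  {"delta_pos": [0,0,-0.0015],"dr": [0,0,0],"grip": 0},
  {"delta_pos": [0,0,-0.0015],"dr": [0,0,0],"grip": 0},
  {"delta_pos": [0,0,-0.01],"dr": [0,0,0],"grip": 0},
  {"delta_pos": [0,0,-0.04],"dr": [0,0,0],"grip": 0},
  {"delta_pos": [0,0,-0.09],"dr": [0,0,0],"grip": 0},
  {"delta_pos": [0,0,-0.14],"dr": [0,0,0],"grip": 0},
  {"delta_pos": [0,0,-0.16],"dr": [0,0,0],"grip": 0},
])

```text
t: 25.1
eef_pos: [423.4, -298.4, 202.3]
orientation: [0.434, 3.107, -0.004]
contact_force: [0.4, -0.5, -1.4]
finger_gap: 85.5
finger_force: 0.0
```

Call:
move_arm([
  {"delta_pos": [0,0.15,0],"dr": [0,0,0],"grip": 0},
  {"delta_pos": [0,0.15,0],"dr": [0,0,0],"grip": 0},
  {"delta_pos": [0,0.15,0],"dr": [0,0,0],"grip": 0},
  {"delta_pos": [0,0.15,0],"dr": [0,0,0],"grip": 0},
  {"delta_pos": [0,0.15,0],"dr": [0,0,0],"grip": 0},
  {"delta_pos": [0,0.15,0],"dr": [0,0,0],"grip": 0},
])

```text
t: 25.7
eef_pos: [463.3, -153.8, 197.7]
orientation: [0.435, 3.111, -0.0]
contact_force: [-0.3, -0.6, -0.2]
finger_gap: 85.2
finger_force: 0.0
```

```bash
python3 - <<'E'
from h import *
T=env.snapshot('top');im=env.snapshot('scene')
a=np.hstack([im[220:380,20:220],T[180:340,330:530]])
cv2.imwrite('pics/s8.png',cv2.resize(a,None,fx=2,fy=2,interpolation=2)[:,:,::-1])
go(421.7,-297.3,36,74)
E
```

```text
t 25.8 tcp [ 463.1 -154.3  197.5] gap 85.7 j6 -1.68
delta [ 0.0004 -0.1488  0.1615] closing at 74.0
dr [-0.0002  0.0001 -0.0001]
```

View pics/s8.png

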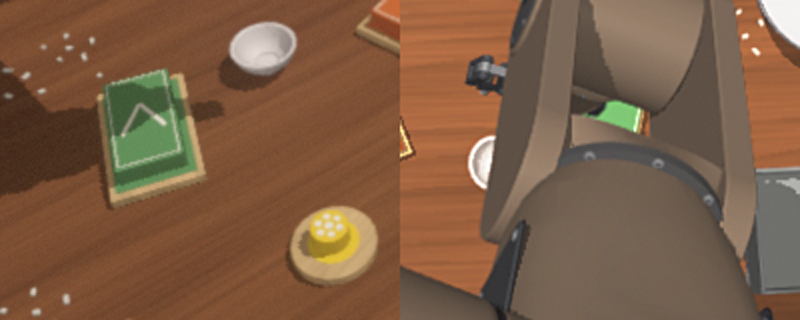

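Green looks flat and aligned on its base. I'm moving the arm out of the way to check all four from the top.

Call:
move_arm([
  {"delta_pos": [0.1,0.38,-0.05],"dr": [0,0,0],"grip": 0},
  {"delta_pos": [0.1,0.38,-0.05],"dr": [0,0,0],"grip": 0},
  {"delta_pos": [0.1,0.38,-0.05],"dr": [0,0,0],"grip": 0},
  {"delta_pos": [0.1,0.38,-0.05],"dr": [0,0,0],"grip": 0},
  {"delta_pos": [0.1,0.38,-0.05],"dr": [0,0,0],"grip": 0},
  {"delta_pos": [0.1,0.38,-0.05],"dr": [0,0,0],"grip": 0},
  {"delta_pos": [0.1,0.38,-0.05],"dr": [0,0,0],"grip": 0},
  {"delta_pos": [0.1,0.38,-0.05],"dr": [0,0,0],"grip": 0},
  {"delta_pos": [0.1,0.38,-0.05],"dr": [0,0,0],"grip": 0},
  {"delta_pos": [0.1,0.38,-0.05],"dr": [0,0,0],"grip": 0},
])

```text
t: 26.8
eef_pos: [471.5, 239.6, 247.2]
orientation: [-0.434, -3.111, 0.001]
contact_force: [0.4, -0.6, -0.3]
finger_gap: 85.5
finger_force: 0.0
```

```bash
python3 - <<'E'
from h import *
go(250,560,240)
E
```

```text
t 26.8 tcp [471.5 239.6 247.2] gap 85.5 j6 -0.88
delta [0.3007 0.2476 0.0071] closing at 74.1
```

Call:
move_arm([
  {"delta_pos": [0.3,0.247,0],"dr": [0,0,0],"grip": 0},
  {"delta_pos": [0.3,0.247,0],"dr": [0,0,0],"grip": 0},
  {"delta_pos": [0.3,0.247,0],"dr": [0,0,0],"grip": 0},
  {"delta_pos": [0.3,0.247,0],"dr": [0,0,0],"grip": 0},
  {"delta_pos": [0.3,0.247,0],"dr": [0,0,0],"grip": 0},
  {"delta_pos": [0.3,0.247,0],"dr": [0,0,0],"grip": 0},
  {"delta_pos": [0.3,0.247,0],"dr": [0,0,0],"grip": 0},
  {"delta_pos": [0.3,0.247,0],"dr": [0,0,0],"grip": 0},
  {"delta_pos": [0.3,0.247,0],"dr": [0,0,0],"grip": 0},
  {"delta_pos": [0.3,0.247,0],"dr": [0,0,0],"grip": 0},
])

```text
t: 27.8
eef_pos: [251.5, 558.4, 246.8]
orientation: [-0.436, -3.111, 0.002]
contact_force: [-0.0, -1.1, -0.5]
finger_gap: 85.3
finger_force: 0.0
```

```bash
python3 - <<'E'
from h import *
p=plane('scene',[[20+a/2,220+b/2] for a,b in((106,82),(168,70),(182,150),(116,166))],34); print(p.round(),p.mean(0))
T=env.snapshot('top'); s=env.sense(); print(s['eef_pos'].round(),s['joint_vel'].round(3))
a=[T[y-40:y+40,x-50:x+50] for x,y in((395,167),(206,256),(312,240),(432,252))]
a=np.vstack([np.hstack(a[:2]),np.hstack(a[2:])])
cv2.imwrite('pics/t2.png',cv2.resize(a,None,fx=3.5,fy=3.5,interpolation=2)[:,:,::-1])
E
```

```text
[[ 349. -307.]
 [ 373. -249.]
 [ 484. -283.]
 [ 464. -342.]] [ 417.64848962 -295.22803098]
[252. 558. 247.] [-0.012 -0.007  0.005  0.002  0.001  0.003]
```

View pics/t2.png

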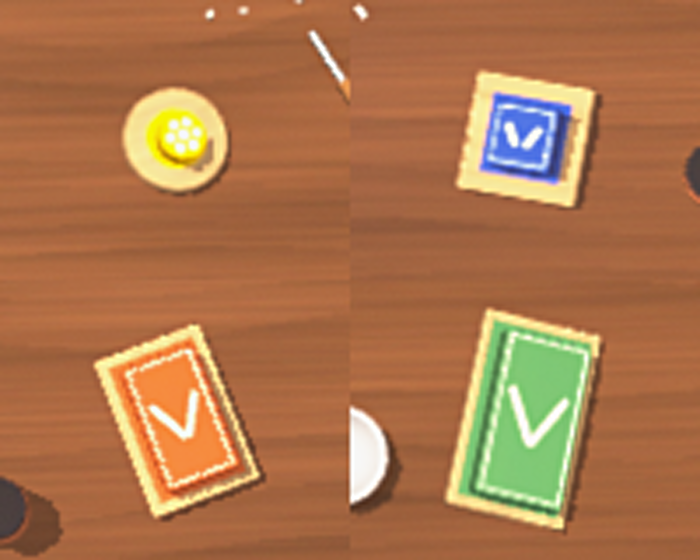

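```bash
python3 - <<'E'
from h import *
for n,o,t,b,q in(('y',(345,127),(181,136),(176,140),(0,0)),('b',(156,216),(523,136),(526.5,139),(350,0)),('t',(262,200),(181,420),(179,420),(0,280)),('g',(382,212),(535,420),(525,419),(350,280))):
    f=lambda p,z: plane('top',[np.array(o)+(np.array(p)-q)/3.5],z)[0]
    print(n,f(t,34).round(1),f(b,12).round(1),(f(t,34)-f(b,12)).round(1))
E
```

```text
y [ 647.9 -215. ] [ 650.6 -216.2] [-2.7  1.1]
b [428.7 288.9] [428.4 289.5] [ 0.3 -0.7]
t [458.7  11.9] [461.2  12. ] [-2.6 -0.1]
g [ 417.5 -299.1] [ 420.4 -298.1] [-2.9 -1. ]
```

All four are within about 3 mm, flat and aligned. Handing in.

```bash
python3 -c "
from station import env
print(env.hand_in())"
```

```text
the job is handed in; nothing more can be done
None
```

All four tiles lie flat and lined up on their matching bases, each within about 3 mm of centre by the last top view; nothing came near the white plaque, though I didn't re-measure it, and the job was handed in at about 28 s (the hand-in returned no verdict).

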